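# Fit the crank to the model-painting turntable

## Task

Pick up the orange crank with the T-shaped hole, turn it so that its hole matches the three-ribbed upright shaft of the painting turntable's drive, and lower it on until its hub sits flat and fully home on the black shoulder. Keep hold of it until it is down (do not drop it on), then let go; leave the blue crank where it lies.

Things in the scene. Friction and masses are not known exactly. Their poses are not given: they have to be found in the camera images.
- crank: Loose orange crank, flat, knob up, 0.16 kg. Origin: centre of its T-shaped through hole, on the underside; x along the arm to the knob, z up. Hub 64 x 64 mm, 22 high. Hole: slot 44 x 16 mm along y centred on the origin, with a 16 mm wide stem 22 mm towards +x. Arm x = 32 to 120, 22 mm wide, heights 6 to 22: grasp across it from above at x = 45 to 75. Centre of mass near x = 10.
- crank_knob (a point): Top of the orange crank's upright black knob (22 mm thick), 108 mm along the crank's +x from its origin and 60 mm over its underside. A foot under the knob end reaches down level with the hub's underside.
- shaft: Fixed steel shaft, 34.5 mm tall, rounded top. Origin: its axis at the top of the black shoulder (64 mm wide, 55 mm over the table) where the hub rests; z up. Three ribs 9 mm wide, 18 mm long, to its +x, +y, -y: a T like the hole; +x (white mark) is where the arm must point. Play 3.5 mm, 10 deg. Housing under it 45 mm high, 65 mm round the axis, 235 mm to the right (-y), with a platter 50 mm high.
- spare: Blue crank of the same outer size, lying flat, with a round 22 mm hole: does not fit, leave it alone. Origin and axes as for the orange one. Not listed: a paint jar (36 mm wide, 45 mm high) and a toy robot figure (100 mm high) stand beyond the cranks.
Not all that is in view belongs to the job. There is more than one size of the crank; the one meant has the size given above.

How it is judged:
By the outcome, as a careful person would: the job done as asked, in the order asked, and still so for the second after the job is handed in, with the robot touching nothing.
It also fails if it takes over 43 s, if anything falls off the work surface, if the arm or the gripper's body presses on something with over 40 N, if the wrist force passes 120 N, or if a joint passes its speed limit or range.

## Robot

A 7-joint arm with a two-finger parallel gripper is mounted at the origin on the work surface. World frame = base frame: x ahead of the robot, y to its left, z up, the work surface at z = 0. Lengths are in m, angles in rad, forces in N, time in s.
With the tool pointing down it reaches from about 0.425 to 0.95 m from the base axis. Payload 4.7 kg.
Tool frame: the origin (TCP) lies on the front face of the gripper's body, between the roots of the fingers; the fingertips stand 70 mm ahead of it and the grasp point (between the pads) lies 51 mm ahead of it; z points along the fingers, y is the line along which they close (so a half turn about z gives the same grasp; the last joint's range is limited). The gripper opens to 87 mm and grips with 3 to 60 N. Pads are 19 mm wide; open, the fingers measure 117 mm over their backs; the gripper's body (75 mm by 190 mm) begins 51 mm behind the grasp point.
Start: joints at [-1.232, 0.469, -0.049, 1.532, 0.024, 1.141, -0.082], TCP at [0.243, 0.63, 0.292] pointing down, gripper open.
Joint ranges: [-2.59, 2.59], [-0.33, 1.99], [-1.39, 1.29], [0.1, 2.45], [-1.04, 4.18], [0.21, 1.99], [-2.66, 2.66]. Speed limits (rad/s): [2.57, 2.57, 3.14, 3.14, 3.14, 3.14, 3.14].

## Interface

Orientations are given as a unit quaternion [x, y, z, w].
In Python, from rig import arm, optics gives the robot as it stands.
- The arm moves only by the shell command python3 -m jog 'ROWS'. ROWS is JSON, a list that holds one entry, the list of rows, each a list of 7 numbers: the shift along the world's x, y, z in mm, then the turn, a rotation vector about the world's x, y, z in rad, then the closure, from 0 (fully open) to 1 (shut). A call has 1 to 12 rows; each row is the pose to reach, as a shift and turn from the pose commanded when the call began; what a row does not reach only later rows make up. A row lasts 1/8 s, in which the tool goes at most 62.5 mm and 10.7 degrees, less where a joint would pass 70% of its speed; a pose out of reach is approached as far as the arm can. A call with a gripper value outside its range is refused whole. The fingers move at their own pace and stop on an object; the grip force is fixed at half the most. Time passes only in rows, so rows that repeat a pose let the fingers close. It gives the time, the measured TCP pose, the force, the opening and the grip force at its end, in the units of the state.
- arm.read_state(): the state, without advancing time (a new reading comes with each control period).
- optics.capture(name): name is "scene" or "top"; returns a dict with "pixels" (384x512x3 uint8, red, green, blue), "range_z" (384x512 float32, m along the optical axis (not along the pixel's ray), 0 where there is no reading), "vertical_fov" (degrees; the focal length in pixels is half the picture's height over the tangent of half this angle, whatever the lens; pixels are square), "cx", "cy" (the principal point, pixels), "T" (4x4, takes a point from camera to world coordinates). Camera axes: x right, y down, z forward; pixel columns grow to the right and rows downward; lengths in m; the calibration is good to about 2 mm. A picture is of the moment at which its call begins.
- arm.close_job(): hands the job in; it is judged then, once.
The state is a dict: "clock": time; "joint_positions": joint angles; "joint_vel": joint speeds; "tau": joint torques, N m; "eef_pos": TCP position; "orientation": TCP orientation; "contact_force": force on the tool from outside, world axes, zero at the start; "moment": the same for the moment, N m; "width": finger opening in m; "gripper_force": force on a finger pad.
Only numpy, scipy, OpenCV 4.12 (cv2) and the standard library are available. Lean on these libraries where they do the work, as an engineer would, in place of code of your own. Each camera call takes 0.05 s, during which the arm holds its last target. There are 200 camera calls.

## Working session

There is one attempt and no reset: what is moved stays moved. The work goes in short steps, Python scripts to look and compute and a shell command to move; the robot and the scene stay as the last step left them, time stands still between calls to the robot, and variables do not carry over. Pictures are saved under pics/ and viewed, at most 10 in all, crops included, and the job is handed in when it is done.

```bash
mkdir -p pics; cat > h.py <<'E'
import numpy as np,cv2
from rig import arm,optics
def cap(n,f=None):
    c=optics.capture(n)
    if f: cv2.imwrite('pics/'+f,cv2.cvtColor(c['pixels'],cv2.COLOR_RGB2BGR))
    return c
def foc(c): return c['pixels'].shape[0]/2/np.tan(np.radians(c['vertical_fov'])/2)
def ray(c,uv,z):
    uv=np.atleast_2d(uv).astype(float);f=foc(c);T=np.array(c['T'])
    d=np.c_[(uv[:,0]-c['cx'])/f,(uv[:,1]-c['cy'])/f,np.ones(len(uv))]@T[:3,:3].T
    o=T[:3,3];return o+d*((z-o[2])/d[:,2])[:,None]
def cloud(c):
    f=foc(c);h,w=c['range_z'].shape;u,v=np.meshgrid(np.arange(w),np.arange(h));r=c['range_z']
    P=np.stack([(u-c['cx'])/f*r,(v-c['cy'])/f*r,r],-1);T=np.array(c['T'])
    return P@T[:3,:3].T+T[:3,3]
E
python3 - <<'E'
from h import *
a=cap('scene','s0.png');b=cap('top','t0.png')
for c in(a,b):print(foc(c),c['cx'],c['cy'],np.round(c['T'],3).tolist())
s=arm.read_state();print(s['orientation'],s['eef_pos'],s['clock'],s['contact_force'])
i=np.hstack([cv2.imread('pics/t0.png')]);cv2.imwrite('pics/t0b.png',cv2.resize(i,(800,600),interpolation=cv2.INTER_CUBIC))
E
```

```text
455.0205754945933 250.81725670336286 197.48378065043354 [[0.705, 0.544, -0.455, 1.038], [0.709, -0.534, 0.46, -0.475], [0.008, -0.647, -0.763, 0.973], [0.0, 0.0, 0.0, 1.0]]
397.95886496399027 253.70483549715522 196.61231208005083 [[-0.029, -0.988, 0.154, 0.356], [-1.0, 0.028, -0.009, 0.063], [0.004, -0.155, -0.988, 1.112], [0.0, 0.0, 0.0, 1.0]]
[ 1.82846293e-01  9.83141135e-01 -8.51761769e-04 -1.30970084e-04] [0.24252521 0.62948014 0.29132288] 0.1 [ 0.01453351  0.64263473 -0.36555188]
```

View pics/t0b.png

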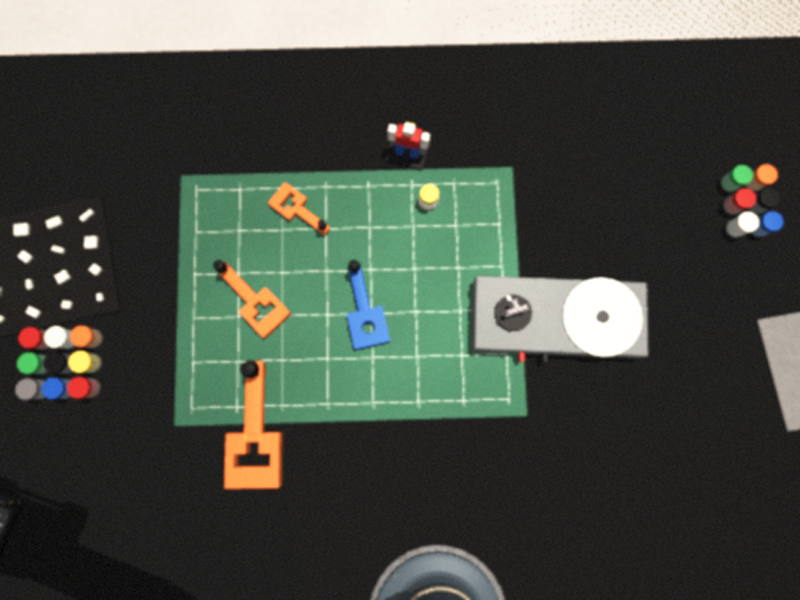

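View pics/s0.png

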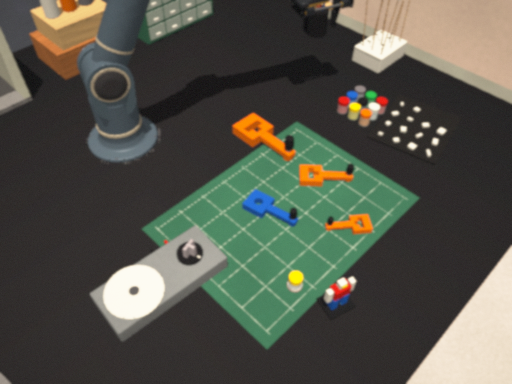

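Top view (800x600) shows three orange cranks: the small one at (300,205), the middle one at (255,300) and the large one at (252,430). The blue spare is at (367,320) and the shaft at (514,311). I'll measure the sizes next.

```bash
cat > m.py <<'E'
from h import *
def cranks(c,z=0.022,lo=(3,130,90),hi=(18,255,255),top=True):
    hsv=cv2.cvtColor(c['pixels'],cv2.COLOR_RGB2HSV);m=cv2.inRange(hsv,lo,hi)
    n,l,st,_=cv2.connectedComponentsWithStats(m);out=[]
    for k in range(1,n):
        if st[k,4]<250: continue
        v,u=np.nonzero(l==k);P=ray(c,np.c_[u,v],z)
        # metric mask 1 mm/px
        o=P[:,:2].min(0)-.02
        g=np.zeros((400,400),np.uint8)
        cs,_=cv2.findContours((l==k).astype(np.uint8),cv2.RETR_EXTERNAL,cv2.CHAIN_APPROX_NONE)
        ct=max(cs,key=cv2.contourArea)[:,0]
        q=((ray(c,ct,z)[:,:2]-o)*1000)
        cv2.fillPoly(g,[q.astype(np.int32)],255)
        hub=cv2.morphologyEx(g,cv2.MORPH_OPEN,cv2.getStructuringElement(cv2.MORPH_ELLIPSE,(33,33)))
        cs,_=cv2.findContours(hub,cv2.RETR_EXTERNAL,cv2.CHAIN_APPROX_NONE)
        if not cs: print('nohub',u.mean(),v.mean());continue
        r=cv2.minAreaRect(max(cs,key=cv2.contourArea))
        full=cv2.minAreaRect(np.round(q).astype(np.float32))
        print('px',u.mean().round(),v.mean().round(),'hub',np.round(np.array(r[0])/1000+o,4),np.round(r[1]),round(r[2],1),'full',np.round(full[1]),round(full[2],1))
E
python3 - <<'E'
from m import *
for n in('top','scene'):
    c=cap(n);print(n);cranks(c);cranks(c,lo=(100,130,60),hi=(125,255,255))
    P=cloud(c)
    if n=='top':
        X=P[150:230,300:420].reshape(-1,3);pc=c['pixels'][150:230,300:420].reshape(-1,3)
        s=X[(X[:,2]>.0765)&(X[:,2]<.12)];print('shaft pts',len(s),s.mean(0),s.max(0))
        i=cv2.cvtColor(c['pixels'],cv2.COLOR_RGB2BGR)
        A=cv2.resize(i[150:230,120:220],(800,640),interpolation=cv2.INTER_CUBIC)[:600]
        B=cv2.resize(i[175:225,295:360],(400,308),interpolation=cv2.INTER_CUBIC)
        A=cv2.resize(A,(400,300));cv2.imwrite('pics/c1.png',np.hstack([A,B[:300]]))
    else:
        i=cv2.cvtColor(c['pixels'],cv2.COLOR_RGB2BGR)
        cv2.imwrite('pics/c2.png',cv2.resize(i[220:280,150:230],(800,600),interpolation=cv2.INTER_CUBIC))
E
```

```text
top
px 188.0 132.0 hub [0.7256 0.2448] [61. 51.] 56.3 full [122.  54.] 50.7
px 164.0 194.0 hub [0.5264 0.2897] [74. 67.] 42.9 full [147.  67.] 43.7
px 162.0 283.0 hub [0.3062 0.3062] [ 98. 168.] 90.0 full [ 99. 216.] 90.0
px 233.0 203.0 hub [0.4941 0.1056] [70. 65.] 10.5 full [143.  66.] 11.3
shaft pts 75 [ 0.510463   -0.14417009  0.08753661] [ 0.52605993 -0.12834362  0.09345511]
scene
px 58.0 53.0 hub [-0.5519  0.1048] [173. 367.] 89.4 full [262. 312.] 42.9
px 260.0 134.0 hub [0.3286 0.3016] [122. 233.] 90.0 full [124. 237.] 89.0
px 320.0 175.0 hub [0.5362 0.2879] [86. 84.] 42.0 full [154.  85.] 41.0
px 353.0 224.0 hub [0.7331 0.2375] [65. 61.] 61.4 full [122.  63.] 45.0
px 266.0 207.0 hub [0.5023 0.0999] [82. 76.] 11.9 full [156.  78.] 11.9
```

View pics/c1.png

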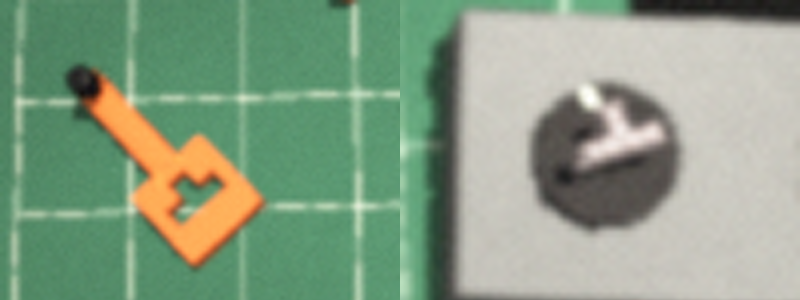

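View pics/c2.png

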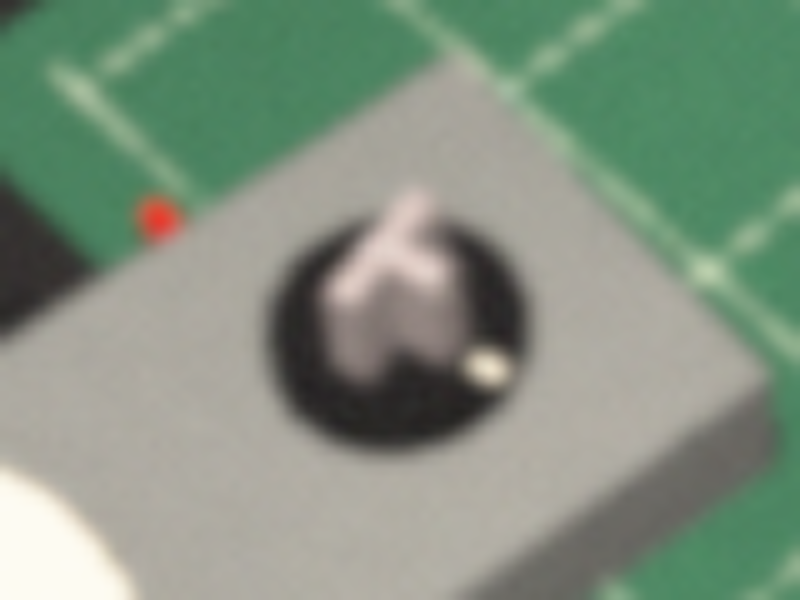

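Candidates in the 512x384 top image:
- Small crank at (188,132), hub about 51 mm.
- Middle crank at (164,194), hub about 66 mm.
- Large crank at (162,283), hub about 98 mm.

The middle one matches the 64 mm size. The crop confirms its T hole, with the stem towards the knob. On the shaft, the white mark points to the +x side, slightly +y. Next I'll get precise poses from the depth data.

```bash
cat > p.py <<'E'
from h import *
def rect(P,name):
    X=(P[:,:2]*1000).astype(np.float32);r=cv2.minAreaRect(X);print(name,len(X),np.round(r[0],1),np.round(r[1],1),round(r[2],1))
def go():
  for n in('top','scene'):
    c=cap(n);P=cloud(c);hsv=cv2.cvtColor(c['pixels'],cv2.COLOR_RGB2HSV);print(n)
    m=cv2.inRange(hsv,(3,130,90),(18,255,255))>0
    d=np.hypot(P[...,0]-.53,P[...,1]-.29)
    t=m&(d<.15)&(P[...,2]>.016)&(P[...,2]<.03)
    X=P[t];print('zmed',np.median(X[:,2]))
    # arm direction: PCA of points, then hub extents
    k=(P[...,2]>.045)&(P[...,2]<.075)&(np.hypot(P[...,0]-.60,P[...,1]-.365)<.05)
    K=P[k];print('knob',len(K),K.mean(0).round(4))
    yaw=np.radians(46)
    for _ in range(4):
        R=np.array([[np.cos(yaw),np.sin(yaw)],[-np.sin(yaw),np.cos(yaw)]])
        L=X[:,:2]@R.T;
        x1=np.percentile(L[:,0],99.)  # far end
        h=L[L[:,0]<L[:,0].min()+.06]; a=L[L[:,0]>L[:,0].min()+.075]
        s=np.polyfit(a[:,0],a[:,1],1)[0];yaw+=np.arctan(s)
    f=lambda q:(np.percentile(q,1)+np.percentile(q,99))/2
    cx,cy=f(h[:,0]),f(h[:,1]);ext=np.ptp(h,axis=0)
    xm=L[:,0].min()+.032
    print('yaw',np.degrees(yaw).round(2),'ext',ext.round(4),'arm c',a[:,1].mean()-cy,'org',(R.T@[xm,cy]).round(4),'org from arm axis',(R.T@[xm,a[:,1].mean()]).round(4))
    g=np.hypot(P[...,0]-.505,P[...,1]+.14)<.06
    S=P[g&(P[...,2]>.0515)&(P[...,2]<.0585)]
    C=cv2.minEnclosingCircle((S[:,:2]*1000).astype(np.float32));print('shoulder',len(S),np.round(C,1) if 0 else C, S[:,2].mean())
    rect(P[g&(P[...,2]>.083)&(P[...,2]<.1)],'ribs')
    w=g&(hsv[...,2]>190)&(hsv[...,1]<60)&(P[...,2]>.051)&(P[...,2]<.07)
    v,u=np.nonzero(w);print('white',len(u),P[w].mean(0) if len(u) else '')
    # dark disc
    dk=g&(hsv[...,2]<95)&(P[...,2]>.045);v,u=np.nonzero(dk);rect(ray(c,np.c_[u,v],.055),'disc')
if __name__=='__main__':go()
E
python3 p.py
```

```text
top
zmed 0.022400623705146727
knob 52 [0.6042 0.36   0.0561]
yaw 42.13 ext [0.0486 0.0554] arm c -0.08799280564900497 org [0.4113 0.3039] org from arm axis [0.4704 0.2387]
shoulder 326 ((508.1405334472656, -145.6739959716797), 31.88268280029297) 0.05517854212599623
ribs 67 [ 514.6 -144.2] [22.6 35.6] 16.3
white 12 [ 0.52812026 -0.1372059   0.05536893]
disc 252 [ 503.6 -144.5] [52.6 57.5] 3.2
scene
zmed 0.021576566964184307
knob 48 [0.6059 0.3578 0.0538]
yaw 41.51 ext [0.0582 0.0563] arm c -0.08756322156114713 org [0.4125 0.304 ] org from arm axis [0.4702 0.2382]
shoulder 284 ((507.53582763671875, -148.4383087158203), 32.65381622314453) 0.054190499743928415
ribs 72 [ 509.6 -148.3] [28.4 26.3] 68.3
white 5 [ 0.5334956  -0.13996867  0.05447307]
disc 262 [ 512.2 -149.6] [60.6 59.6] 45.5
```

```bash
python3 -m jog '[[[46,-44,-6,0,0,0.165,0],[92,-88,-12,0,0,0.33,0],[138,-132,-18,0,0,0.495,0],[184,-176,-24,0,0,0.66,0],[230,-220,-30,0,0,0.825,0],[276,-264,-36,0,0,0.99,0],[318,-305,-42,0,0,1.15,0],[318,-305,-42,0,0,1.15,0]]]'
```

```text
clock: 1.3
eef_pos: [0.5652, 0.3181, 0.2493]
orientation: [-0.376, 0.926, -0.002, -0.0]
contact_force: [0.3, 0.5, 0.1]
width: 0.0869
gripper_force: 0.0
```

```bash
cat > q.py <<'E'
from h import *
def crank(c,near,zt=.022,r=.15):
    P=cloud(c);hsv=cv2.cvtColor(c['pixels'],cv2.COLOR_RGB2HSV)
    m=cv2.inRange(hsv,(3,120,80),(20,255,255));n,l,st,ce=cv2.connectedComponentsWithStats(m)
    for k in range(1,n):
        t=(l==k)&(abs(P[...,2]-zt)<.006)
        if t.sum()<100: continue
        X=P[t][:,:2]
        if np.hypot(*(X.mean(0)-near))>.07: continue
        K=P[(P[...,2]>zt+.026)&(P[...,2]<zt+.05)&(hsv[...,2]<80)&(np.hypot(P[...,0]-X[:,0].mean(),P[...,1]-X[:,1].mean())<.12)]
        rr=cv2.minAreaRect((X*1000).astype(np.float32))
        print('px',ce[k].round(),'n',t.sum(),'zmed',np.median(P[t][:,2]).round(4),'rect',np.round(rr[0],1),np.round(rr[1],1),round(rr[2],1),'knob',len(K),K.mean(0).round(4) if len(K) else '')
        b=cv2.boxPoints(rr);print(' corners',b.round().tolist())
if __name__=='__main__':
    for n in('top','scene'):
        c=cap(n,n+'1.png');print(n);crank(c,(.54,.31))
E
python3 q.py; python3 -c "
import cv2,numpy as np
a=cv2.imread('pics/top1.png')[120:260,90:260];b=cv2.imread('pics/scene1.png')[120:260,230:400]
cv2.imwrite('pics/v1.png',np.hstack([cv2.resize(x,(400,330)) for x in(a,b)]))"
```

```text
top
px [173. 195.] n 233 zmed 0.0225 rect [546.3 288.4] [94.1 34.9] 41.8 knob 0 
 corners [[500.0, 270.0], [523.0, 244.0], [593.0, 307.0], [570.0, 333.0]]
scene
px [320. 175.] n 510 zmed 0.021 rect [556.1 317.5] [151.9  71.3] 46.1 knob 74 [0.5079 0.3231 0.0582]
 corners [[478.0, 288.0], [529.0, 238.0], [634.0, 347.0], [583.0, 397.0]]
```

View pics/v1.png

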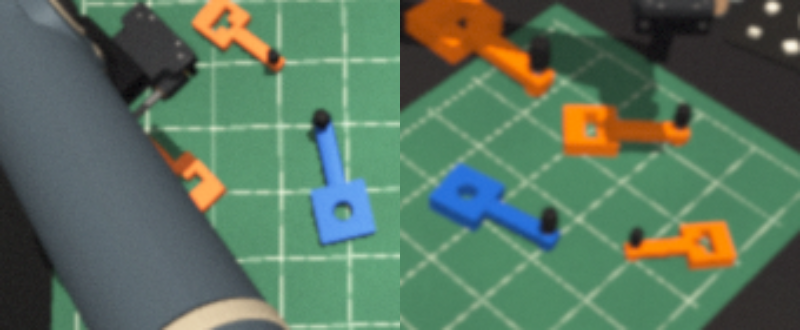

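The scene view shows the whole target crank near crop pixel (620,130). Its origin is about (526,287) mm with a yaw of about 44°. I'll descend above the grasp point.

```bash
python3 -m jog '[[[2,-2,-40,0,0,0,0],[2,-2,-90,0,0,0,0],[2,-2,-130,0,0,0,0],[2,-2,-130,0,0,0,0]]]'; python3 - <<'E'
from h import *
c=cap('scene','s2.png');i=cv2.imread('pics/s2.png')[110:230,270:410];cv2.imwrite('pics/v2.png',cv2.resize(i,(700,600),interpolation=cv2.INTER_CUBIC))
print(arm.read_state()['eef_pos'])
E
```

```text
clock: 1.9
eef_pos: [0.5593, 0.3239, 0.1174]
orientation: [-0.383, 0.924, -0.0, -0.004]
contact_force: [0.1, 0.6, -0.5]
width: 0.087
gripper_force: 0.0
[0.56105234 0.32458726 0.11990125]
```

View pics/v2.png

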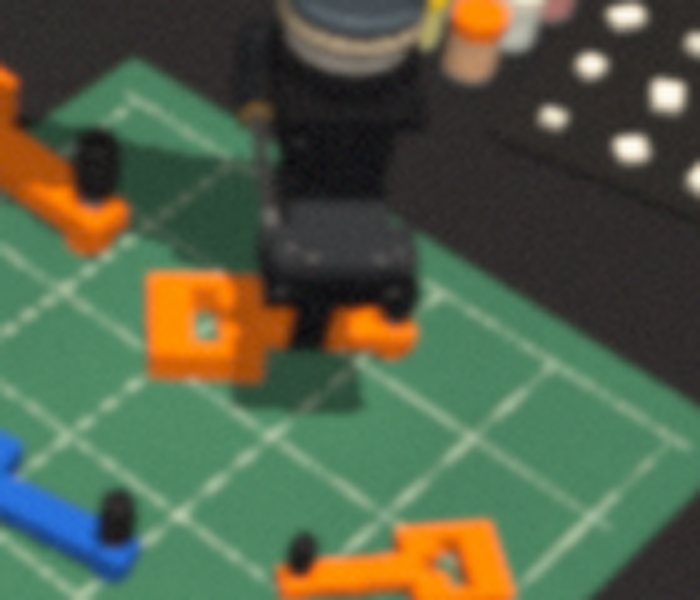

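The gripper straddles the arm between the hub and the knob (crop pixel (310,320)). I'll descend, close and settle.

```bash
python3 -m jog '[[[1,-1,-25,0,0,0,0],[1,-1,-47,0,0,0,0],[1,-1,-47,0,0,0,0],[1,-1,-47,0,0,0,1],[1,-1,-47,0,0,0,1],[1,-1,-47,0,0,0,1],[1,-1,-47,0,0,0,1],[1,-1,-47,0,0,0,1],[1,-1,-47,0,0,0,1]]]'
```

```text
clock: 3.08
eef_pos: [0.5637, 0.3218, 0.0732]
orientation: [-0.381, 0.925, 0.0, -0.0]
contact_force: [-0.4, 0.8, -0.3]
width: 0.0351
gripper_force: 0.0
```

```bash
python3 -m jog '[[[0,0,0,0,0,0,1],[0,0,0,0,0,0,1],[0,0,0,0,0,0,1],[0,0,0,0,0,0,1],[0,0,0,0,0,0,1]]]'
```

```text
clock: 3.7
eef_pos: [0.5636, 0.3219, 0.0732]
orientation: [-0.381, 0.924, 0.0, -0.0]
contact_force: [0.4, 0.8, -0.1]
width: 0.0223
gripper_force: 29.3
```

```bash
python3 -m jog '[[[0,0,20,0,0,0,1],[0,0,60,0,0,0,1],[0,0,110,0,0,0,1],[0,0,130,0,0,0,1],[0,0,130,0,0,0,1]]]' && python3 -m jog '[[[0,-30,0,0,0,-0.04,1],[0,-75,0,0,0,-0.09,1],[-1,-120,0,0,0,-0.14,1],[-2,-165,0,0,0,-0.19,1],[-3,-210,0,0,0,-0.24,1],[-4,-255,0,0,0,-0.29,1],[-5,-300,0,0,0,-0.34,1],[-6,-345,0,0,0,-0.39,1],[-6,-390,0,0,0,-0.43,1],[-6,-425,0,0,0,-0.46,1],[-6,-453,0,0,0,-0.468,1],[-6,-453,0,0,0,-0.468,1]]]'
cat > w.py <<'E'
from h import *
import sys
from q import crank
tag=sys.argv[1];zt=float(sys.argv[2]);ims=[]
for n in('top','scene'):
    c=cap(n,n+tag+'.png');print(n);crank(c,(.53,-.14),zt)
    a=cv2.imread('pics/'+n+tag+'.png');x=a[150:245,280:400] if n=='top' else a[180:275,130:250]
    ims.append(cv2.resize(x,(400,317),interpolation=cv2.INTER_CUBIC))
cv2.imwrite('pics/v'+tag+'.png',np.hstack(ims));s=arm.read_state();print(s['eef_pos'],s['orientation'],s['contact_force'],s['clock'])
E
python3 w.py 3 0.152
```

```text
clock: 4.32
eef_pos: [0.5643, 0.3221, 0.2052]
orientation: [-0.381, 0.925, 0.0, 0.002]
contact_force: [-1.1, 1.1, -2.4]
width: 0.0219
gripper_force: 29.3
clock: 5.82
eef_pos: [0.5554, -0.1352, 0.2013]
orientation: [-0.153, 0.988, -0.0, -0.002]
contact_force: [0.2, 0.7, -2.2]
width: 0.022
gripper_force: 29.3
top
px [334. 198.] n 317 zmed 0.1502 rect [ 503.3 -146. ] [57.7 58.5] 16.6 knob 43 [ 0.608 -0.119  0.186]
 corners [[467.0, -126.0], [484.0, -182.0], [539.0, -166.0], [523.0, -110.0]]
scene
px [218. 247.] n 170 zmed 0.1491 rect [ 596.1 -122.4] [55.3 23.5] 15.8 knob 84 [ 0.5996 -0.1248  0.1864]
 corners [[566.0, -119.0], [573.0, -141.0], [626.0, -126.0], [619.0, -104.0]]
[ 0.55634974 -0.13124369  0.2017752 ] [-1.55771119e-01  9.87791718e-01  6.90004474e-04 -1.55022116e-03] [-0.34903222  0.18841672 -2.19517363] 5.925
```

View pics/v3.png

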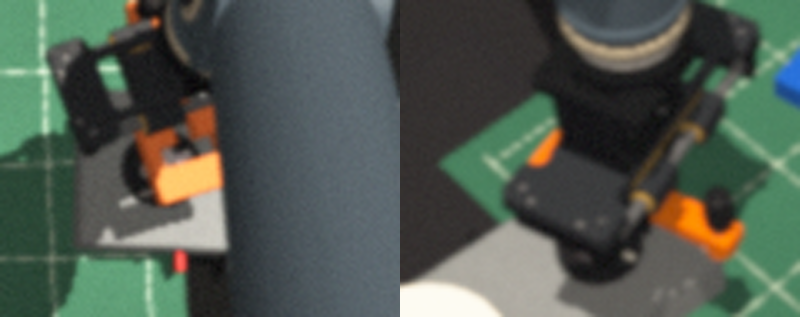

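The crank is held level over the shaft, with the hub at left-crop pixel (190,170) and the shoulder just below. Both views put the origin 52 mm behind the TCP, within about 1 mm of the shaft axis. I'll lower in stages and check the force.

```bash
python3 -m jog '[[[1,0,-20,0,0,0,1],[1,0,-34,0,0,0,1],[1,0,-34,0,0,0,1],[1,0,-40,0,0,0,1],[1,0,-45,0,0,0,1],[1,0,-45,0,0,0,1]]]'
```

```text
clock: 6.68
eef_pos: [0.5585, -0.131, 0.1581]
orientation: [-0.156, 0.988, 0.0, -0.0]
contact_force: [-0.1, -0.1, -1.0]
width: 0.0219
gripper_force: 29.3
```

```bash
python3 -m jog '[[[0,0,-3,0,0,0,1],[0,0,-6,0,0,0,1],[0,0,-6,0,0,0,1]]]'; python3 w.py 4 0.101
```

```text
clock: 7.05
eef_pos: [0.5585, -0.1311, 0.152]
orientation: [-0.156, 0.988, 0.0, -0.0]
contact_force: [0.3, -0.9, -1.8]
width: 0.0219
gripper_force: 29.3
top
px [327. 202.] n 237 zmed 0.1008 rect [ 504.5 -138.5] [55.7 49.5] 15.9 knob 26 [ 0.6085 -0.1138  0.1359]
 corners [[471.0, -122.0], [485.0, -170.0], [538.0, -155.0], [525.0, -107.0]]
scene
[ 0.55866689 -0.13114056  0.15225647] [-1.56434033e-01  9.87688408e-01  2.78570727e-05 -3.85498800e-05] [-0.22940619  0.14619751 -1.96201772] 7.15
```

View pics/v4.png

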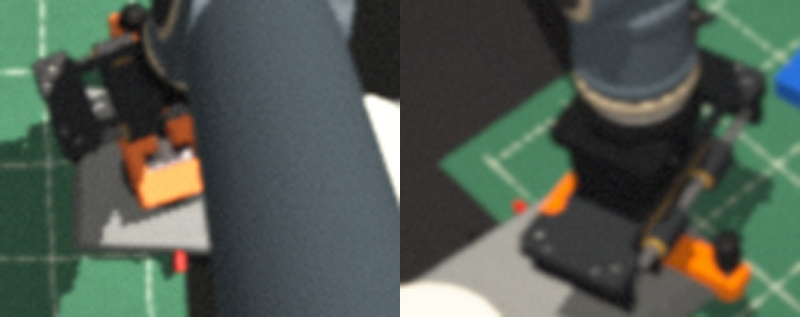

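The hub is 10 mm over the shaft top with no contact force, and the shaft shows in the hole at left-crop pixel (165,160). It is going on, so I'll continue down.

```bash
python3 -m jog '[[[0,0,-6,0,0,0,1],[0,0,-12,0,0,0,1],[0,0,-18,0,0,0,1],[0,0,-22,0,0,0,1],[0,0,-22,0,0,0,1]]]'; python3 -m jog '[[[0,0,-1,0,0,0,1],[0,0,-2,0,0,0,1],[0,0,-2,0,0,0,1]]]'
```

```text
clock: 7.78
eef_pos: [0.5585, -0.1311, 0.1298]
orientation: [-0.156, 0.988, 0.0, -0.0]
contact_force: [-0.6, -0.1, -1.5]
width: 0.0219
gripper_force: 29.3
clock: 8.15
eef_pos: [0.5589, -0.1311, 0.1285]
orientation: [-0.157, 0.988, -0.0, 0.0]
contact_force: [0.9, 0.2, -0.9]
width: 0.0217
gripper_force: 29.3
```

```bash
python3 -m jog '[[[0,0,-1,0,0,0,1],[0,0,-1,0,0,0,1]]]'; python3 -m jog '[[[0,0,-1,0,0,0,1],[0,0,-1,0,0,0,1]]]'
```

```text
clock: 8.4
eef_pos: [0.559, -0.1311, 0.1279]
orientation: [-0.156, 0.988, -0.0, 0.0]
contact_force: [-0.5, 0.2, 3.9]
width: 0.0217
gripper_force: 29.3
clock: 8.65
eef_pos: [0.5591, -0.131, 0.1276]
orientation: [-0.156, 0.988, 0.0, 0.0]
contact_force: [-1.0, 1.0, 10.0]
width: 0.022
gripper_force: 29.3
```

Contact came at the shoulder height, with the force rising to 10 N. I'll release and retreat upward.

```bash
python3 -m jog '[[[0,0,1,0,0,0,0],[0,0,1,0,0,0,0],[0,0,1,0,0,0,0],[0,0,1,0,0,0,0],[0,0,1,0,0,0,0],[0,0,1,0,0,0,0],[0,0,1,0,0,0,0],[0,0,1,0,0,0,0],[0,0,1,0,0,0,0]]]'
```

```text
clock: 9.78
eef_pos: [0.5587, -0.1311, 0.1273]
orientation: [-0.156, 0.988, 0.0, 0.0]
contact_force: [-0.0, -0.3, -0.6]
width: 0.0867
gripper_force: 0.0
```

```bash
python3 -m jog '[[[0,0,30,0,0,0,0],[0,0,80,0,0,0,0],[0,0,130,0,0,0,0],[0,40,150,0,0,0,0],[0,100,150,0,0,0,0],[0,160,150,0,0,0,0],[0,220,150,0,0,0,0],[0,280,150,0,0,0,0],[0,340,150,0,0,0,0],[0,340,150,0,0,0,0]]]'; python3 w.py 5 0.077
```

```text
clock: 11.02
eef_pos: [0.557, 0.2156, 0.2772]
orientation: [-0.162, 0.987, 0.002, -0.0]
contact_force: [0.2, -1.3, 0.0]
width: 0.0871
gripper_force: 0.0
top
px [325. 190.] n 679 zmed 0.0773 rect [ 553.1 -132.4] [151.8  63.7] 15.7 knob 40 [ 0.6122 -0.1143  0.1125]
 corners [[471.0, -122.0], [489.0, -184.0], [635.0, -143.0], [618.0, -81.0]]
scene
px [200. 255.] n 782 zmed 0.0756 rect [ 551.7 -133.6] [153.8  66.5] 16.1 knob 41 [ 0.6181 -0.1182  0.1107]
 corners [[469.0, -123.0], [487.0, -187.0], [635.0, -144.0], [616.0, -80.0]]
[0.5584465  0.20908359 0.27696985] [-1.57144715e-01  9.87575479e-01 -3.42986143e-04 -3.08192831e-04] [-0.37659471 -0.34123546 -0.32682439] 11.125
```

View pics/v5.png

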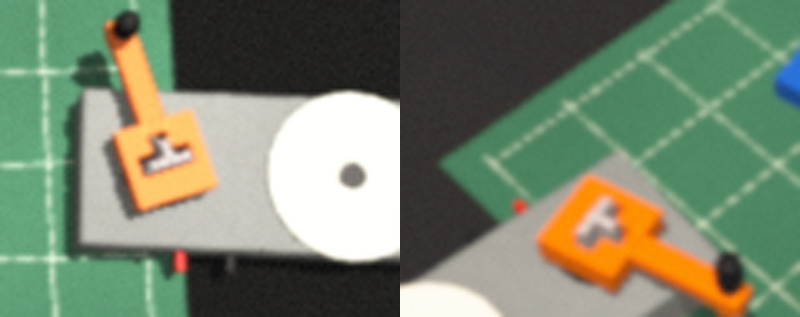

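The crank is seated: its top face is at 0.0765 m against 0.077 m expected, it lies level, and the T shaft shows in the hole at (165,155) and (600,220). The gripper is clear, so I'm handing in.

```bash
python3 -c "
from rig import arm
print(arm.close_job())"
```

```text
the job is handed in; nothing more can be done
None
```

The orange crank with the 64 mm hub sits on the shaft, its hub flat on the shoulder as measured in both camera views; it was lowered under grip and then released, the blue crank was not touched, and the job was handed in at about 11 s with no verdict reported back.

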